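Swing a one-handed swivel grater to its index tab and clamp it

TASK

Loosen the black clamp knob on the swivel grater, swing the grater head by its post until its pointer lines up with the steel index tab on the rim, then retighten the knob snugly: about 25 degrees past where it starts to bite, neither slack nor forced. Do not drag the head round while the clamp still grips it, and leave the other kitchen things where they are.

Things in the scene. Friction and masses are not known exactly. Their poses are not given: they have to be found in the camera images.
- base: White plastic disc, 300 mm diameter, 14 mm thick, bolted to the counter (it does not move), with low raised ticks every 15 degrees. Origin: centre of its underside. Its -x axis points to the clamp knob; the head's pointer swings over its +x half.
- pivot (a point): Vertical swivel axis of the grater head, on top of the head's 150 mm turntable flange, 28 mm above the counter.
- grater_head: Swinging grater head, origin on the swivel axis at counter level, x axis along its arm: 150 mm aluminium turntable flange, a sloping steel grater plate 98 by 68 mm (high end behind, 93 mm above the counter; low end towards the post), and a flat arm ending in a black post and a small pointer.
- swivel (a joint): Angle of the grater head on the base, rad, growing anticlockwise seen from above; 0 when the arm points along the base's +x. End stops at -1.4 and 1.4. Unclamped it still has a stiff drag of about 0.25 N m (2 to 3 N at the post), so it stays where it is left.
- post_grip (a point): Grip point of the upright black post on the arm, on the post's axis, 112 mm from the swivel axis, 78 mm above the counter. The post is round, 18 mm across, and stands from 40 to 95 mm above the counter.
- pointer_tip (a point): Tip of the pointer at the end of the arm, 130 mm from the swivel axis, 36 mm above the counter.
- mark (a point): The point that the pointer must meet: middle of the inner face of the upright steel index tab (5 mm wide, 14 mm deep, its top 50 mm above the counter) fixed on the rim of the base, 130 mm from the swivel axis. The tab stands well to one side of where the pointer starts.
- clamp_dog: Steel finger under the clamp knob; its pad presses down on the turntable flange when the knob is tightened, by about 77 N for each radian past the bite. The knob angle at which it bites is different every time, between 0.1 and 1.1 rad, the same for every head angle, and cannot be seen. Snug is 0.25 to 0.6 rad past the bite (0.43 is the middle).
- knob_grip (a point): Grip point of the black clamp knob, on its vertical axis 105 mm from the swivel axis, 79 mm above the counter. The grip is an upright bar 46 mm long, 13 mm wide and 34 mm tall (59 to 93 mm above the counter).
- clamp_knob (a joint): Angle of the clamp knob, rad, growing anticlockwise seen from above, which loosens; at 0 the grip bar lies along the base's x axis. End stops at -1.2 and 1.7. Starts clamped, near 0. Turning it takes a steady 0.4 N m or so when slack; past the bite the clamp pushes it back anticlockwise with about 0.28 N m more for each further radian. It stays where it is left.
- glass_bowl: Bystander: open glass bowl, 150 mm across, 65 mm high. Origin: centre of its foot.
- measuring_cup: Bystander: steel measuring cup, 68 mm across, 45 mm high, with a flat handle 75 mm long along its -x. Origin: centre of its foot.
- canister: Bystander: white ceramic canister with a twist cap, 104 mm across, 144 mm high. Origin: centre of its foot.
- rolling_pin: Bystander: wooden rolling pin lying, 440 mm long along its x, 48 mm thick. Origin: under its middle.
- ramekin: Bystander: white ceramic cup, 80 mm across, 45 mm high. Origin: centre of its foot.
- pepper_mill: Bystander: dark wooden pepper mill, 52 mm across, 128 mm high. Origin: centre of its foot.
- spoon: Bystander: wooden spoon 200 mm long, lying along its x. Origin: under its middle.

How it is judged (in metres and radians):
On the way, in this order (a step that is already met when the one before it is completed fails the run):
1. the clamp is loosened: the dog no longer presses on the head (under 1 N) (contact force between clamp_dog and grater_head below 1 N), for 0.2 s.
2. the head stands at the index tab (pointer within 5 mm) with the clamp still loose (horizontal distance between pointer_tip and mark below 0.005 m and contact force between clamp_dog and grater_head below 1 N), for 0.2 s.
At the end, for the whole second after the job is handed in: The pointer is within 5 mm (level distance) of the mark on the index tab, the clamp presses on the head with 18 to 46 N (knob 0.25 to 0.6 rad past the bite), and head and knob are at rest (horizontal distance between pointer_tip and mark below 0.005 m and contact force between clamp_dog and grater_head between 18 and 46 N and velocity of joint swivel between -0.02 and 0.02 rad/s and velocity of joint clamp_knob between -0.05 and 0.05 rad/s); the robot touches nothing.
It fails at once if the head is dragged round (over 0.15 rad/s) while the clamp grips it with more than 5 N (contact force between clamp_dog and grater_head above 5 N and (velocity of joint swivel above 0.15 rad/s or velocity of joint swivel below -0.15 rad/s)).
It fails at once if the clamp is forced: over 110 N on the head (contact force between clamp_dog and grater_head above 110 N).
It fails at once if one of the other kitchen things is shifted by more than 20 mm (distance of any of glass_bowl, measuring_cup, canister, rolling_pin, ramekin, pepper_mill, spoon from where it was at the start of the episode above 0.02 m).
It also fails if it takes over 72 s, if anything falls off the work surface, if the arm or the gripper's body presses on something with over 40 N, if the wrist force passes 120 N, or if a joint passes its speed limit or range.

ROBOT

A 6-joint arm with a two-finger parallel gripper is mounted at the origin on the work surface. World frame = base frame: x ahead of the robot, y to its left, z up, the work surface at z = 0. Lengths are in m, angles in degrees, forces in N, time in s.
With the tool pointing down it reaches from about 0.3 to 0.75 m from the base axis. Payload 8.5 kg.
Tool frame: the origin (TCP) lies at the very end of the fingers, on their centre line; the grasp point (between the pads) lies 19 mm behind it; z points along the fingers, y is the line along which they close (so a half turn about z gives the same grasp; the last joint's range is limited). The gripper opens to 85 mm and grips with 20 to 120 N. Pads are 22 mm wide; open, the fingers measure 114 mm over their backs; the gripper's body (76 mm by 85 mm) begins 54 mm behind the grasp point. The pads swing forward as they close: fully open they stand 13 mm farther back than shut.
Start: joints at [62.321, 21.807, 74.336, -0, 83.858, -12.336], TCP at [0.146, 0.53, 0.231] pointing down, gripper open.
Joint ranges: [-178.18, 178.18], [-50.72, 133.34], [12.68, 142.11], [-81.47, 261.47], [9.98, 163.14], [-165.26, 165.26]. Speed limits (degrees/s): [136.94, 136.94, 180, 180, 180, 180].

INTERFACE

Orientations are given as a 3x3 rotation matrix whose columns are the frame's x, y, z axes.
In Python, from rig import * gives the robot as it stands. The module is installed in compiled form; this text tells all that it offers.
- The arm moves only by the shell command python3 -m pendant 'ROWS' [OPENING] [FORCE]. ROWS is JSON, a list of rows, each a list of 2 entries, a list of its own where there are three numbers: the shift along the tool's x, y, z as a fraction of full scale, then the turn, a rotation vector about the tool's x, y, z as a fraction of full scale. A call has 1 to 8 rows; each row shifts and turns the commanded pose from where the row before left it, along the tool's axes as they then stand; what a row does not reach is not made up. Full scale, the value 1, is 40 mm for a shift and 5 degrees for a turn. A row lasts 1/8 s, in which the tool goes at most 62.5 mm and 10.7 degrees, less where a joint would pass 70% of its speed; a pose out of reach is approached as far as the arm can. A call with a number of a shift or a turn outside -1 to 1 is refused whole. A call with a gripper value outside its range is refused whole. OPENING is the opening, from 0 (shut) to 1 (fully open), set as the call begins (- or left out, the last holds). The fingers move at their own pace and stop on an object; FORCE is the grip in N (left out, the last holds). Time passes only in rows, so rows that do not move let the fingers close. It gives the time, the measured TCP pose, the force, the opening and the grip force at its end, in the units of the state.
- observe(): the state, without advancing time (a new reading comes with each control period).
- get_image(name): name is "side" or "top" or "wrist"; returns a dict with "img" (384x512x3 uint8, blue, green, red), "range_z" (384x512 float32, m along the optical axis (not along the pixel's ray), 0 where there is no reading), "camera_matrix" (3x3 intrinsics, pixels), "eye" and "rotation" of the camera in the world. Camera axes: x right, y down, z forward; pixel columns grow to the right and rows downward; lengths in m; the calibration is good to about 2 mm. A picture is of the moment at which its call begins.
- close_job(): hands the job in; it is judged then, once.
Trained networks look in the newest picture that a camera, given by its name, has taken for a name from the list of things; names that differ only in an ending like _2 or _b are one class to them, and where a whole thing is asked for, a point or a joint stands for the part that bears it (a point fixed in the world has none). Each returns a list of dicts, best first, with "conf" (0 to 1); they miss things now and then, are a little off and sometimes report something else, mostly with a low value. They report only what shows in the picture. A call takes as long as a camera call.
- regions_of(camera, query): "mask" (384x512 bool, what is visible of it).
- landmark_of(camera, query): "point" ([x, y, z] in m, in world coordinates, good to about 4 mm: a listed point, or the origin of a listed thing).
The state is a dict: "time_s": time; "q": joint angles; "qvel": joint speeds; "joint_efforts": joint torques, N m; "position": TCP position; "tool_rot": TCP orientation; "ft_force": force on the tool from outside, world axes, zero at the start; "wrist_torque": the same for the moment, N m; "grip_width": finger opening in m; "gripper_force": force on a finger pad.
Only numpy, scipy, OpenCV 4.12 (cv2) and the standard library are available. Lean on these libraries where they do the work, as an engineer would, in place of code of your own. Each camera call takes 0.05 s, during which the arm holds its last target. There are 200 camera calls.

## Working session

There is one attempt and no reset: what is moved stays moved. The work goes in short steps, Python scripts to look and compute and a shell command to move; the robot and the scene stay as the last step left them, time stands still between calls to the robot, and variables do not carry over. Pictures are saved under pics/ and viewed, at most 10 in all, crops included, and the job is handed in when it is done.

```bash
mkdir -p pics; python3 - <<'E'
from rig import *
import cv2,numpy as np
s=observe(); print(s['time_s'],s['position'],np.round(s['tool_rot'],3).tolist(),s['grip_width'])
ims=[]
for c in ['side','top']:
    g=get_image(c); ims.append(g['img'])
    print(c,np.round(g['eye'],3))
    for n in ['base','pivot','post_grip','pointer_tip','mark','knob_grip','glass_bowl','measuring_cup','canister','rolling_pin','ramekin','pepper_mill','spoon']:
        print(n,[(np.round(d['point'],4).tolist(),round(d['conf'],2)) for d in landmark_of(c,n)[:2]])
for c,i in zip(['side','top'],ims): cv2.imwrite(f'pics/{c}0.png',i)
E
```

```text
0.0 [0.14539903 0.53013179 0.23070737] [[-0.964, 0.265, -0.001], [0.265, 0.964, -0.001], [0.0, -0.001, -1.0]] 0.08548651118180248
side [ 0.421 -0.818  0.943]
base [([0.5508, 0.0257, -0.0018], 0.9)]
pivot [([0.5529, 0.0284, 0.034], 0.58)]
post_grip [([0.6574, -0.017, 0.0782], 0.77), ([0.5535, 0.0233, -0.001], 0.38)]
pointer_tip [([0.6743, -0.0214, 0.0315], 0.81), ([0.4187, -0.4929, -0.0017], 0.65)]
mark [([0.6086, 0.1463, 0.0371], 0.48)]
knob_grip [([0.4521, -0.0024, 0.0801], 0.61)]
glass_bowl [([0.6225, 0.4793, 0.003], 0.6)]
measuring_cup [([0.5468, -0.206, -0.0016], 0.94)]
canister [([0.6897, -0.4186, 0.0022], 0.61), ([0.552, 0.0251, -0.0012], 0.56)]
rolling_pin [([0.8025, 0.065, 0.0016], 0.58)]
ramekin [([0.4833, 0.2314, 0.0025], 0.68)]
pepper_mill [([0.4196, -0.4913, -0.0009], 0.75), ([0.2939, 0.4194, -0.0039], 0.74)]
spoon [([0.2974, 0.4153, -0.005], 0.7), ([0.552, 0.0219, -0.0005], 0.24)]
top [0.324 0.005 1.304]
base [([0.5551, 0.0276, -0.001], 0.63)]
pivot [([0.5577, 0.0281, 0.0309], 0.61)]
post_grip [([0.6578, -0.0143, 0.0749], 0.92)]
pointer_tip [([0.6716, -0.0237, 0.036], 0.79)]
mark [([0.6117, 0.1517, 0.0356], 0.39)]
knob_grip [([0.4558, 0.0013, 0.0787], 0.46), ([0.5583, 0.0225, 0.0051], 0.42)]
glass_bowl [([0.6261, 0.4764, -0.0008], 0.9), ([0.6542, -0.0136, 0.077], 0.47)]
measuring_cup [([0.5476, -0.2091, 0.0044], 0.55)]
canister [([0.6928, -0.4255, 0.001], 0.57)]
rolling_pin [([0.8019, 0.0638, -0.0023], 0.93)]
ramekin [([0.482, 0.235, -0.0005], 0.82), ([0.6269, 0.4742, -0.0034], 0.63)]
pepper_mill [([0.4144, -0.4958, 0.0028], 0.52)]
spoon [([0.2965, 0.4172, 0.0015], 0.59)]
```

View pics/side0.png

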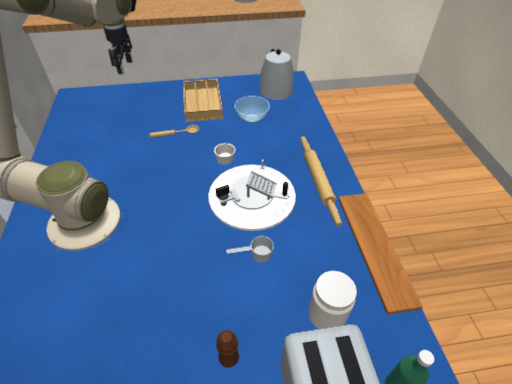

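View pics/top0.png

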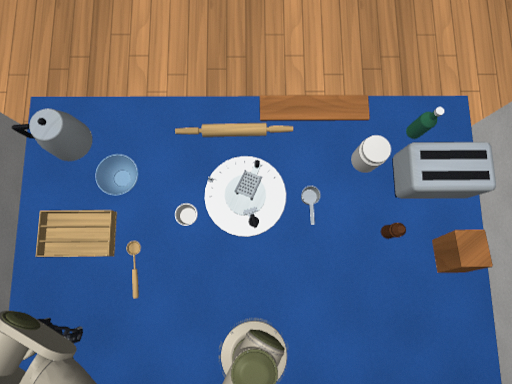

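The side view shows the grater at about (252,196), with the knob at (222,190), the post at (285,188) and the tab at (263,163). The top view has the tab at (211,180). These match the networks: the knob is about 104 mm from the pivot, the post 112 mm and the mark about 132 mm. The bar lies at about 15°. Next I hover above the knob with the tool y axis at -75°.

```bash
cat > h.py <<'E'
from rig import *
import numpy as np
def st():
    s=observe(); R=np.array(s['tool_rot']); return s,R,np.degrees(np.arctan2(R[1,1],R[0,1]))
def show():
    s,R,th=st(); print('t%.2f'%s['time_s'],np.round(s['position'],4),'th%.2f'%th,'F',np.round(s['ft_force'],1),'M',np.round(s['wrist_torque'],3),'w%.4f g%.0f'%(s['grip_width'],s['gripper_force']))
def to(p,th=None):
    s,R,t=st(); d=R.T@(np.array(p)-s['position'])/0.04
    print('shift units',np.round(d,2),'turnz units',None if th is None else round((t-th)/5,2))
E
python3 -m pendant '[[[-0.78,-0.77,0.05],[0,0,0]],[[-0.78,-0.77,0.05],[0,0,0]],[[-0.78,-0.77,0.05],[0,0,0]],[[-0.78,-0.77,0.05],[0,0,0]],[[-0.78,-0.77,0.05],[0,0,0]],[[-0.78,-0.77,0.05],[0,0,0]],[[-0.78,-0.77,0.05],[0,0,0]]]' 0.6
python3 -m pendant '[[[-0.78,-0.77,0.05],[0,0,0]],[[-0.78,-0.77,0.05],[0,0,0]],[[-0.78,-0.77,0.05],[0,0,0]],[[-0.78,-0.77,0.05],[0,0,0]],[[-0.78,-0.77,0.05],[0,0,0]],[[-0.78,-0.77,0.05],[0,0,0]],[[-0.78,-0.77,0.05],[0,0,0]]]'
python3 -m pendant '[[[0,0,0],[0,0,1]],[[0,0,0],[0,0,1]],[[0,0,0],[0,0,1]],[[0,0,0],[0,0,1]],[[0,0,0],[0,0,1]],[[0,0,0],[0,0,1]],[[0,0,0],[0,0,1]],[[0,0,0],[0,0,1]]]'
python3 -m pendant '[[[0,0,0],[0,0,1]],[[0,0,0],[0,0,1]],[[0,0,0],[0,0,1]],[[0,0,0],[0,0,1]],[[0,0,0],[0,0,1]],[[0,0,0],[0,0,1]],[[0,0,0],[0,0,1]],[[0,0,0],[0,0,1]]]'
python3 -m pendant '[[[0,0,0],[0,0,1]],[[0,0,0],[0,0,1]],[[0,0,0],[0,0,1]],[[0,0,0],[0,0,1]],[[0,0,0],[0,0,1]],[[0,0,0],[0,0,1]],[[0,0,0],[0,0,1]]]'
python3 -m pendant '[[[0,0,0],[0,0,1]],[[0,0,0],[0,0,1]],[[0,0,0],[0,0,1]],[[0,0,0],[0,0,1]],[[0,0,0],[0,0,1]],[[0,0,0],[0,0,1]],[[0,0,0],[0,0,1]]]'
python3 - <<'E'
from h import *
import cv2
show()
g=get_image('wrist'); cv2.imwrite('pics/w1.png',g['img']); print(np.round(g['eye'],3),np.round(g['rotation'],2).tolist())
for c in ['wrist']:
  for n in ['base','pivot','post_grip','pointer_tip','mark','knob_grip']:
    print(n,[(np.round(d['point'],4).tolist(),round(d['conf'],2)) for d in landmark_of(c,n)[:2]])
show()
E
```

```text
time_s: 2.28
position: [0.2997, 0.2635, 0.2175]
tool_rot: [[-0.964, 0.264, 0.001], [0.264, 0.964, 0.0], [-0.001, 0.0, -1.0]]
ft_force: [0.6, 0.4, -0.4]
grip_width: 0.0512
gripper_force: 0.0
time_s: 3.15
position: [0.4533, -0.0024, 0.2034]
tool_rot: [[-0.964, 0.265, 0.0], [0.265, 0.964, -0.0], [-0.0, 0.0, -1.0]]
ft_force: [-1.1, 0.5, 0.3]
grip_width: 0.0511
gripper_force: 0.0
time_s: 4.15
position: [0.4527, -0.001, 0.2034]
tool_rot: [[-0.566, 0.824, 0.0], [0.824, 0.566, -0.0], [-0.0, 0.0, -1.0]]
ft_force: [-0.4, -0.2, -0.2]
grip_width: 0.0514
gripper_force: 0.0
time_s: 5.15
position: [0.4527, -0.001, 0.2034]
tool_rot: [[0.096, 0.995, 0.0], [0.995, -0.096, -0.0], [-0.0, 0.0, -1.0]]
ft_force: [0.0, 0.4, -0.4]
grip_width: 0.0511
gripper_force: 0.0
time_s: 6.02
position: [0.4527, -0.0011, 0.2034]
tool_rot: [[0.65, 0.76, 0.0], [0.76, -0.65, -0.0], [0.0, 0.0, -1.0]]
ft_force: [0.9, 0.1, 0.6]
grip_width: 0.0516
gripper_force: 0.0
time_s: 6.9
position: [0.4527, -0.001, 0.2034]
tool_rot: [[0.968, 0.25, 0.0], [0.25, -0.968, -0.0], [0.0, 0.0, -1.0]]
ft_force: [0.8, -0.2, 0.0]
grip_width: 0.051
gripper_force: 0.0
t6.90 [ 0.4527 -0.001   0.2034] th-75.51 F [ 0.8 -0.2  0. ] M [ 0.024  0.004 -0.042] w0.0510 g0
[0.532 0.02  0.345] [[0.25, -0.92, -0.31], [-0.97, -0.24, -0.08], [0.0, 0.32, -0.95]]
base [([0.5574, 0.0255, -0.0008], 0.78)]
pivot [([0.5551, 0.0262, 0.0334], 0.86)]
post_grip []
pointer_tip []
mark []
knob_grip [([0.4533, -0.0016, 0.0795], 0.71)]
t7.25 [ 0.4527 -0.001   0.2034] th-75.28 F [-0.7  0.4  0.5] M [-0.002 -0.016 -0.021] w0.0510 g0
```

View pics/w1.png

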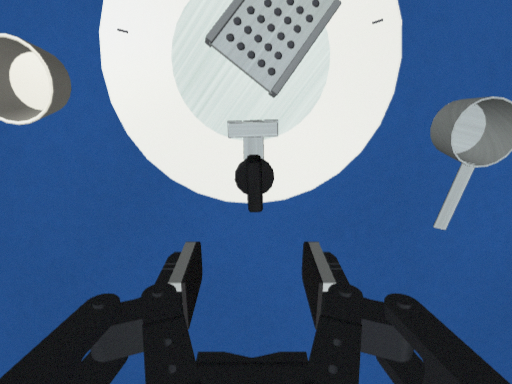

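The wrist view shows the knob disc at (254,177) and its bar running vertically from about (254,157) to (256,211), so the bar is aligned with tool x. The plate edge is well clear. I'll refine the knob axis and bar direction from depth.

```bash
python3 - <<'E'
from h import *
import cv2
g=get_image('wrist');K=g['camera_matrix'];R=np.array(g['rotation']);z=g['range_z']
v,u=np.mgrid[:384,:512]
P=np.stack([(u-K[0][2])/K[0][0]*z,(v-K[1][2])/K[1][1]*z,z],-1)@R.T+np.array(g['eye'])
m=(z>0)&(abs(u-255)<40)&(abs(v-180)<50)&(P[...,2]>.088)&(P[...,2]<.1)&(g['img'].max(2)<90)
q=P[m]; print(m.sum(),q.mean(0),np.median(q[:,2]))
(c,wh,a)=cv2.minAreaRect((q[:,:2]*1000).astype(np.float32)); print(c,wh,a)
show(); to([c[0]/1000,c[1]/1000,0.062],-75)
E
```

```text
749 [ 0.45593198 -0.00224291  0.09177986] 0.09190599486928208
(454.8130798339844, -2.5431060791015625) (45.43563461303711, 12.856697082519531) 16.70733642578125
t7.30 [ 0.4527 -0.001   0.2034] th-75.30 F [-0.1  0.7  0.3] M [0.007 0.013 0.038] w0.0513 g0
shift units [0.04 0.05 3.53] turnz units -0.06
```

```bash
python3 -m pendant '[[[0.04,0.05,0.53],[0,0,-0.4]],[[0,0,0.75],[0,0,0]],[[0,0,0.75],[0,0,0]],[[0,0,0.75],[0,0,0]],[[0,0,0.75],[0,0,0]],[[0,0,0],[0,0,0]]]'
python3 -c 'from h import *;show()'
python3 -m pendant '[[[0,0,0],[0,0,0]],[[0,0,0],[0,0,0]],[[0,0,0],[0,0,0]],[[0,0,0],[0,0,0]],[[0,0,0],[0,0,0]],[[0,0,0],[0,0,0]]]' 0 90
python3 -c 'from h import *;show()'
```

```text
time_s: 8.05
position: [0.4538, -0.0024, 0.0609]
tool_rot: [[0.958, 0.287, -0.004], [0.287, -0.958, 0.001], [-0.003, -0.002, -1.0]]
ft_force: [-0.3, -0.6, 0.2]
grip_width: 0.0514
gripper_force: 0.0
t8.05 [ 0.4538 -0.0024  0.0609] th-73.32 F [-0.3 -0.6  0.2] M [-0.033  0.009  0.082] w0.0514 g0
time_s: 8.8
position: [0.4553, -0.0027, 0.0634]
tool_rot: [[0.958, 0.287, 0.002], [0.287, -0.958, -0.001], [0.002, 0.001, -1.0]]
ft_force: [-0.7, 0.1, 6.1]
grip_width: 0.0117
gripper_force: 87.7
t8.80 [ 0.4553 -0.0027  0.0634] th-73.34 F [-0.7  0.1  6.1] M [ 0.087  0.181 -0.055] w0.0117 g88
```

```bash
S="python3 -c 'from h import *;show()'"
p(){ python3 -c 'from h import *;show()'; }
python3 -m pendant '[[[0,0,0],[0,0,-0.8]]]' >/dev/null; p
python3 -m pendant '[[[0,0,0],[0,0,-0.8]]]' >/dev/null; p
python3 -m pendant '[[[0,0,0],[0,0,-0.8]]]' >/dev/null; p
python3 -m pendant '[[[0,0,0],[0,0,-0.8]]]' >/dev/null; p
python3 -m pendant '[[[0,0,0],[0,0,-0.8]]]' >/dev/null; p
python3 -m pendant '[[[0,0,0],[0,0,-0.8]]]' >/dev/null; p
```

```text
t8.93 [ 0.4553 -0.0026  0.0634] th-69.28 F [-0.6  1.5  5.7] M [ 0.302  0.162 -0.183] w0.0113 g88
t9.05 [ 0.4552 -0.0025  0.0634] th-65.24 F [-0.8  2.   6.3] M [ 0.438  0.224 -0.208] w0.0112 g88
t9.18 [ 0.4551 -0.0024  0.0633] th-61.25 F [-1.   3.3  7.4] M [ 0.425  0.195 -0.256] w0.0117 g88
t9.30 [ 0.4551 -0.0023  0.0634] th-57.25 F [-1.2  2.6  6.8] M [ 0.518  0.22  -0.272] w0.0116 g88
t9.43 [ 0.4551 -0.0022  0.0634] th-53.25 F [-1.7  3.1  7.6] M [ 0.619  0.275 -0.307] w0.0116 g88
t9.55 [ 0.455  -0.0021  0.0634] th-49.26 F [-2.4  3.6  8.2] M [ 0.665  0.352 -0.322] w0.0116 g88
```

```bash

p(){ python3 -c 'from h import *;show()'; }
python3 -m pendant '[[[0,0,0],[0,0,-0.8]]]' >/dev/null; p
python3 -m pendant '[[[0,0,0],[0,0,-0.8]]]' >/dev/null; p
python3 -m pendant '[[[0,0,0],[0,0,-0.8]]]' >/dev/null; p
python3 -m pendant '[[[0,0,0],[0,0,-0.8]]]' >/dev/null; p
python3 -m pendant '[[[0,0,0],[0,0,-0.8]]]' >/dev/null; p
python3 -m pendant '[[[0,0,0],[0,0,-0.8]]]' >/dev/null; p
python3 -m pendant '[[[0,0,0],[0,0,-0.8]]]' >/dev/null; p
python3 -m pendant '[[[0,0,0],[0,0,-0.8]]]' >/dev/null; p
python3 -m pendant '[[[0,0,0],[0,0,-0.8]]]' >/dev/null; p
python3 -m pendant '[[[0,0,0],[0,0,-0.8]]]' >/dev/null; p
python3 -m pendant '[[[0,0,0],[0,0,-0.8]]]' >/dev/null; p
python3 -m pendant '[[[0,0,0],[0,0,-0.8]]]' >/dev/null; p
```

```text
t9.68 [ 0.4549 -0.0021  0.0634] th-45.26 F [-2.1  4.3  9.2] M [ 0.818  0.313 -0.309] w0.0115 g88
t9.80 [ 0.4548 -0.002   0.0634] th-41.26 F [-2.5  4.2  9.4] M [ 0.845  0.393 -0.34 ] w0.0113 g88
t9.93 [ 0.4548 -0.0019  0.0634] th-37.27 F [-2.2  5.1  8.8] M [ 0.885  0.454 -0.306] w0.0120 g88
t10.05 [ 0.4547 -0.0019  0.0634] th-33.27 F [-3.3  6.  10.4] M [ 0.945  0.489 -0.405] w0.0117 g88
t10.18 [ 0.4546 -0.0018  0.0633] th-29.27 F [-2.8  5.6  9.4] M [ 1.005  0.565 -0.381] w0.0114 g88
t10.30 [ 0.4545 -0.0018  0.0634] th-25.27 F [-4.3  5.3 10. ] M [ 0.994  0.589 -0.358] w0.0119 g88
t10.43 [ 0.4544 -0.0017  0.0633] th-21.27 F [-4.3  5.7 10.3] M [ 1.074  0.647 -0.478] w0.0117 g88
t10.55 [ 0.4543 -0.0017  0.0634] th-17.27 F [-4.8  6.1 11.5] M [ 1.     0.785 -0.444] w0.0116 g88
t10.68 [ 0.4542 -0.0016  0.0633] th-13.27 F [-5.1  5.3 11.3] M [ 1.057  0.817 -0.435] w0.0117 g88
t10.80 [ 0.4541 -0.0016  0.0633] th-9.27 F [-5.4  6.  10.9] M [ 1.046  0.874 -0.419] w0.0114 g89
t10.93 [ 0.454  -0.0016  0.0633] th-5.27 F [-5.7  5.6 11.9] M [ 1.09   0.95  -0.436] w0.0118 g89
t11.05 [ 0.4539 -0.0016  0.0633] th-1.27 F [-6.7  5.9 11.6] M [ 1.025  1.026 -0.429] w0.0119 g89
```

```bash

python3 -m pendant '[[[0,0,0],[0,0,0]],[[0,0,0],[0,0,0]],[[0,0,0],[0,0,0]],[[0,0,-0.7],[0,0,0]],[[0,0,-0.9],[0,0,0]],[[0,0,-0.9],[0,0,0]]]' 0.35
python3 -m pendant '[[[-0.04,0.85,0],[0,0,0]],[[-0.04,0.85,0],[0,0,0]],[[-0.04,0.85,0],[0,0,0]],[[-0.04,0.85,0],[0,0,0]],[[-0.04,0.85,0],[0,0,0]],[[-0.04,0.85,0],[0,0,0]]]' 0.6
python3 -m pendant '[[[0,0,0],[0,0,1]],[[0,0,0],[0,0,1]],[[0,0,0],[0,0,1]],[[0,0,0],[0,0,1]],[[0,0,0],[0,0,1]],[[0,0,0],[0,0,1]],[[0,0,0],[0,0,1]],[[0,0,0],[0,0,1]]]' >/dev/null
python3 -m pendant '[[[0,0,0],[0,0,1]],[[0,0,0],[0,0,1]],[[0,0,0],[0,0,1]],[[0,0,0],[0,0,1]],[[0,0,0],[0,0,1]],[[0,0,0],[0,0,1]],[[0,0,0],[0,0,1]]]'  >/dev/null
python3 -m pendant '[[[0,0,0],[0,0,1]],[[0,0,0],[0,0,1]],[[0,0,0],[0,0,1]],[[0,0,0],[0,0,1]],[[0,0,0],[0,0,1]],[[0,0,0],[0,0,1]],[[0,0,0],[0,0,1]]]'  >/dev/null
python3 - <<'E'
from h import *
import cv2
show()
g=get_image('wrist'); cv2.imwrite('pics/w2.png',g['img'])
for n in ['base','pivot','post_grip','pointer_tip','mark','knob_grip']:
    print(n,[(np.round(d['point'],4).tolist(),round(d['conf'],2)) for d in landmark_of('wrist',n)[:2]])
K=g['camera_matrix'];R=np.array(g['rotation']);z=g['range_z']
v,u=np.mgrid[:384,:512]
P=np.stack([(u-K[0][2])/K[0][0]*z,(v-K[1][2])/K[1][1]*z,z],-1)@R.T+np.array(g['eye'])
m=(z>0)&(np.hypot(P[...,0]-.6576,P[...,1]+.0157)<.025)&(abs(P[...,2]-.093)<.006)
q=P[m]; print(m.sum(),cv2.minEnclosingCircle((q[:,:2]*1000).astype(np.float32)),cv2.minAreaRect((q[:,:2]*1000).astype(np.float32)),np.median(q[:,2]))
# fit of knob torque vs angle (loosening sweep)
from scipy.optimize import curve_fit
M=np.array([183,208,256,272,307,322,309,340,306,405,381,358,478,444,435,419,436,429])/1000.
th=-69.28+4*np.arange(18)
f=lambda x,c,b:c-0.28*np.radians(np.clip(b-x,0,None))
print(curve_fit(f,th,M,[.4,-22])); 
f3=lambda x,c,b,k:c-k*np.radians(np.clip(b-x,0,None))
po,pc=curve_fit(f3,th[1:],M[1:],[.4,-22,.28]);print(po,np.sqrt(np.diag(pc)))
E
```

```text
time_s: 11.8
position: [0.4546, -0.0026, 0.1632]
tool_rot: [[0.024, 1.0, -0.0], [1.0, -0.024, -0.0], [-0.0, -0.0, -1.0]]
ft_force: [0.2, -0.2, -0.8]
grip_width: 0.0301
gripper_force: 0.0
time_s: 12.55
position: [0.6595, -0.0171, 0.1619]
tool_rot: [[0.024, 1.0, -0.0], [1.0, -0.024, -0.0], [-0.0, -0.0, -1.0]]
ft_force: [0.7, -0.2, 0.6]
grip_width: 0.0513
gripper_force: 0.0
t15.30 [ 0.6584 -0.0171  0.1619] th-111.53 F [-0.3  0.7  0.4] M [ 0.009 -0.001  0.01 ] w0.0510 g0
base [([0.555, 0.0287, -0.0034], 0.9), ([0.4552, -0.0014, 0.0133], 0.46)]
pivot []
post_grip [([0.6596, -0.0137, 0.0765], 0.93)]
pointer_tip [([0.6714, -0.019, 0.0351], 0.64)]
mark [([0.6061, 0.1444, 0.035], 0.8), ([0.5474, -0.2119, -0.0012], 0.63)]
knob_grip []
463 ((659.0353393554688, -16.366283416748047), 8.841328620910645) ((658.9703979492188, -16.515419006347656), (17.194631576538086, 16.953115463256836), 52.271060943603516) 0.09378936052739409
(array([  0.43423834, -21.27999653]), array([[1.43435246e-04, 2.93508367e-02],
       [2.93508367e-02, 8.31599544e+00]]))
[  0.4326     -20.03831371   0.256629  ] [0.01240115 4.46195203 0.03321555]
```

View pics/w2.png

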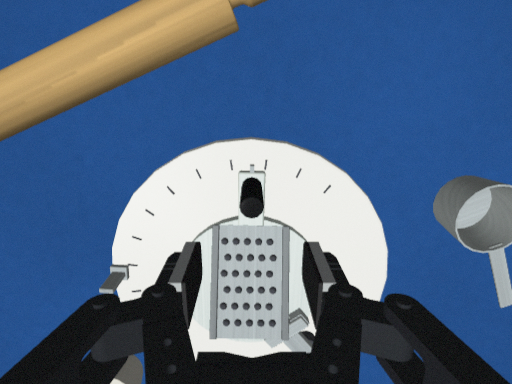

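The wrist view shows the post at (251,197), the pointer at (252,168) and the tab at lower left (115,275). The post top measures (0.659, -0.0165), which is 113 mm from the pivot, so it agrees. The torque fit puts the bite at tool yaw of about -21°. Next I grip the post and swing it about 80°.

```bash

python3 -m pendant '[[[0,0,0.7],[0,0,0]],[[0,0,0.9],[0,0,0]],[[0,0,0.88],[0,0,0]],[[0,0,0],[0,0,0]]]'
python3 -m pendant '[[[0,0,0],[0,0,0]],[[0,0,0],[0,0,0]],[[0,0,0],[0,0,0]],[[0,0,0],[0,0,0]],[[0,0,0],[0,0,0]]]' 0 60
python3 -c 'from h import *;show()'
python3 -m pendant '[[[-0.005,-0.12,0],[0,0,-0.5]],[[-0.005,-0.12,0],[0,0,-0.5]],[[-0.005,-0.12,0],[0,0,-0.5]],[[-0.005,-0.12,0],[0,0,-0.5]]]' >/dev/null
python3 -c 'from h import *;show()'
```

```text
time_s: 16.15
position: [0.6571, -0.0167, 0.0606]
tool_rot: [[0.932, -0.364, -0.005], [-0.364, -0.932, 0.001], [-0.005, 0.001, -1.0]]
ft_force: [-0.6, 0.2, -0.9]
grip_width: 0.0514
gripper_force: 0.0
time_s: 16.77
position: [0.6593, -0.0171, 0.0649]
tool_rot: [[0.931, -0.364, 0.003], [-0.364, -0.931, -0.001], [0.004, -0.001, -1.0]]
ft_force: [-0.6, 0.6, 7.7]
grip_width: 0.0163
gripper_force: 58.4
t16.77 [ 0.6593 -0.0171  0.0649] th-111.33 F [-0.6  0.6  7.7] M [0.012 0.136 0.064] w0.0163 g58
t17.27 [0.6651 0.0011 0.065 ] th-101.28 F [ 3.4 -2.1  5.9] M [-0.271 -0.522 -0.197] w0.0162 g58
```

```bash

python3 -m pendant '[[[-0.011,-0.244,0],[0,0,-1]],[[-0.011,-0.244,0],[0,0,-1]],[[-0.011,-0.244,0],[0,0,-1]],[[-0.011,-0.244,0],[0,0,-1]],[[-0.011,-0.244,0],[0,0,-1]],[[-0.011,-0.244,0],[0,0,-1]],[[-0.011,-0.244,0],[0,0,-1]]]' >/dev/null
python3 -c 'from h import *;show()'
python3 -m pendant '[[[-0.011,-0.244,0],[0,0,-1]],[[-0.011,-0.244,0],[0,0,-1]],[[-0.011,-0.244,0],[0,0,-1]],[[-0.011,-0.244,0],[0,0,-1]],[[-0.011,-0.244,0],[0,0,-1]],[[-0.011,-0.244,0],[0,0,-1]],[[-0.01,-0.2,0],[0,0,-0.82]],[[0,0,0],[0,0,0]]]' >/dev/null
python3 - <<'E'
from h import *
import cv2
show()
for c in ['wrist','side','top']:
  g=get_image(c); 
  if c!='top': cv2.imwrite(f'pics/{c}3.png',g['img'])
  for n in ['pivot','post_grip','pointer_tip','mark']:
    print(c,n,[(np.round(d['point'],4).tolist(),round(d['conf'],2)) for d in landmark_of(c,n)[:2]])
  K=g['camera_matrix'];R=np.array(g['rotation']);z=g['range_z']
  v,u=np.mgrid[:384,:512]
  P=np.stack([(u-K[0][2])/K[0][0]*z,(v-K[1][2])/K[1][1]*z,z],-1)@R.T+np.array(g['eye'])
  m=(z>0)&(np.hypot(P[...,0]-.612,P[...,1]-.150)<.02)&(abs(P[...,2]-.049)<.006)
  q=P[m]; print(m.sum())
  if m.sum()>3: print(q.mean(0),cv2.minAreaRect((q[:,:2]*1000).astype(np.float32)), u[m].mean(),v[m].mean())
E
```

```text
t18.15 [0.6596 0.0693 0.0651] th-66.19 F [12.9  3.7  1.7] M [ 0.683 -1.817 -0.13 ] w0.0164 g59
t19.15 [0.6159 0.1219 0.0651] th-32.11 F [10.6 17.9  2.4] M [ 2.779 -1.447  0.27 ] w0.0162 g59
wrist pivot []
wrist post_grip [([0.6184, 0.1209, 0.079], 0.65)]
wrist pointer_tip [([0.6264, 0.136, 0.035], 0.62)]
wrist mark [([0.6063, 0.1419, 0.0326], 0.75), ([0.6229, 0.1354, 0.0326], 0.41)]
279
[0.61423042 0.1531789  0.04859077] ((612.9554443359375, 145.3404541015625), (29.92146873474121, 8.825260162353516), 84.73796844482422) 217.86379928315412 198.04659498207886
side pivot [([0.553, 0.0282, 0.0317], 0.8), ([0.622, 0.1372, 0.0324], 0.56)]
side post_grip [([0.6169, 0.1185, 0.0747], 0.7), ([0.4548, -0.0039, 0.0806], 0.69)]
side pointer_tip [([0.6247, 0.138, 0.032], 0.85), ([0.5453, -0.2068, -0.0014], 0.56)]
side mark []
0
top pivot [([0.5568, 0.0262, 0.0284], 0.9), ([0.6938, -0.4249, 0.0016], 0.61)]
top post_grip [([0.616, 0.1216, 0.0756], 0.92)]
top pointer_tip [([0.5575, 0.0297, -0.0008], 0.18)]
top mark []
0
```

View pics/wrist3.png

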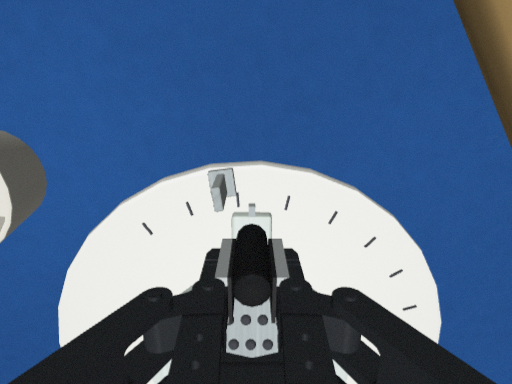

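The wrist view shows the pointer tip at (252,207) and the tab at about (218–222, 170–210), a few degrees further anticlockwise. I'll work out the tab's bearing from depth.

```bash
python3 - <<'E'
from h import *
import cv2
g=get_image('wrist'); cv2.imwrite('pics/w4.png',cv2.resize(g['img'][150:230,180:290],None,fx=7,fy=7,interpolation=cv2.INTER_NEAREST))
K=g['camera_matrix'];R=np.array(g['rotation']);z=g['range_z']
v,u=np.mgrid[:384,:512]
P=np.stack([(u-K[0][2])/K[0][0]*z,(v-K[1][2])/K[1][1]*z,z],-1)@R.T+np.array(g['eye'])
c=np.array([.555,.0275]); D=P[...,:2]-c; r=np.hypot(D[...,0],D[...,1])*1000; a=np.degrees(np.arctan2(D[...,1],D[...,0]))
for v0 in range(166,216,4):
  print(v0,[(u0,int(r[v0,u0]),round(float(a[v0,u0]),1),int(P[v0,u0,2]*1000)) for u0 in (210,214,218,222,226,230,234,248,252,256)])
m=(P[...,2]>.044)&(P[...,2]<.054)&(abs(u-222)<20)&(v<215)&(v>160);print(m.sum(),r[m].min(),r[m].max(),a[m].min(),a[m].max(),np.median(a[m]))
m=(P[...,2]>.032)&(P[...,2]<.040)&(abs(u-252)<8)&(v<212)&(v>198);print('ptr',m.sum(),r[m].max(),np.median(a[m]))
show()
E
```

```text
166 [(210, 149, 67.5, 11), (214, 148, 66.5, 11), (218, 148, 65.5, 12), (222, 147, 64.5, 11), (226, 148, 63.5, 12), (230, 147, 62.5, 12), (234, 147, 61.5, 12), (248, 147, 58.0, 12), (252, 147, 57.0, 12), (256, 147, 56.0, 11)]
170 [(210, 147, 67.3, 17), (214, 147, 66.3, 17), (218, 147, 65.3, 18), (222, 147, 64.3, 19), (226, 147, 63.3, 19), (230, 146, 62.4, 19), (234, 144, 61.6, 11), (248, 144, 58.0, 13), (252, 144, 57.0, 12), (256, 144, 56.0, 13)]
174 [(210, 145, 67.4, 19), (214, 145, 66.4, 18), (218, 145, 65.3, 21), (222, 145, 64.3, 22), (226, 144, 63.5, 18), (230, 144, 62.5, 19), (234, 142, 61.7, 13), (248, 142, 58.0, 13), (252, 142, 57.0, 13), (256, 142, 55.9, 12)]
178 [(210, 143, 67.6, 19), (214, 142, 66.6, 18), (218, 145, 64.9, 30), (222, 144, 64.1, 29), (226, 141, 63.6, 18), (230, 141, 62.6, 18), (234, 139, 61.7, 13), (248, 139, 58.0, 14), (252, 139, 57.0, 13), (256, 139, 55.9, 13)]
182 [(210, 140, 67.8, 19), (214, 145, 65.6, 38), (218, 145, 64.6, 40), (222, 143, 64.1, 32), (226, 139, 63.7, 18), (230, 138, 62.7, 18), (234, 137, 61.8, 15), (248, 136, 58.0, 12), (252, 136, 56.9, 13
[... 1358 characters left out ...]
 120, 55.5, 12)]
210 [(210, 119, 70.4, 12), (214, 132, 66.0, 49), (218, 132, 65.0, 50), (222, 118, 66.5, 13), (226, 118, 65.3, 12), (230, 118, 64.0, 13), (234, 117, 62.6, 14), (248, 117, 58.1, 12), (252, 127, 57.0, 39), (256, 117, 55.5, 13)]
214 [(210, 117, 70.7, 13), (214, 116, 69.5, 12), (218, 116, 68.1, 13), (222, 115, 66.8, 13), (226, 115, 65.4, 13), (230, 115, 64.1, 13), (234, 123, 61.9, 35), (248, 124, 58.0, 38), (252, 124, 56.9, 39), (256, 123, 55.8, 36)]
263 132.23370929068585 146.0990990852831 63.95222998529218 66.06350165197784 64.90375831654953
ptr 53 129.86571547605928 57.20276504987978
t19.95 [0.6161 0.1218 0.0651] th-32.17 F [10.9 18.5  2.4] M [ 2.814 -1.365  0.195] w0.0166 g59
```

View pics/w4.png

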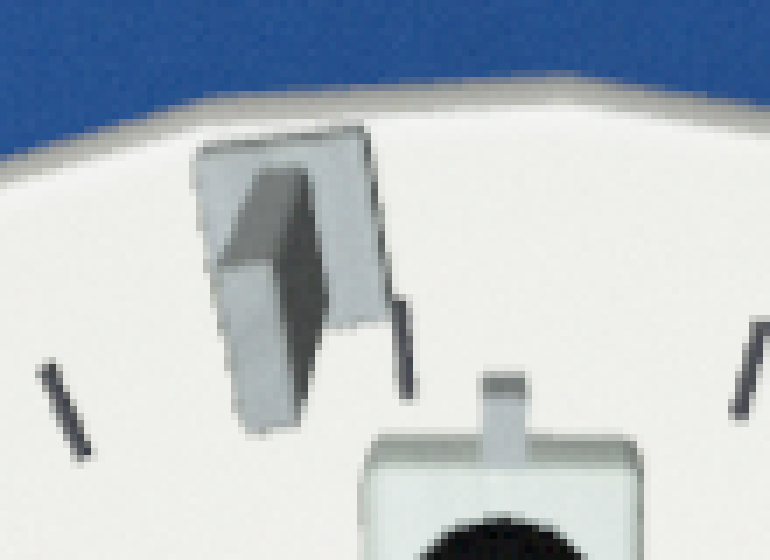

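Tab bearing is about 65.0° and the pointer is at 57.0°, so it needs another 8°, with a slight outward relief of the radial load.

```bash

python3 -m pendant '[[[0.02,-0.098,0],[0,0,-0.4]],[[0.02,-0.098,0],[0,0,-0.4]],[[0.01,-0.098,0],[0,0,-0.4]],[[0.01,-0.098,0],[0,0,-0.4]],[[0,0,0],[0,0,0]]]' >/dev/null
cat > meas.py <<'E'
from h import *
import cv2,sys
show()
g=get_image('wrist'); cv2.imwrite(sys.argv[1],cv2.resize(g['img'][150:230,180:310],None,fx=6,fy=6,interpolation=cv2.INTER_NEAREST))
K=g['camera_matrix'];R=np.array(g['rotation']);z=g['range_z']
v,u=np.mgrid[:384,:512]
P=np.stack([(u-K[0][2])/K[0][0]*z,(v-K[1][2])/K[1][1]*z,z],-1)@R.T+np.array(g['eye'])
c=np.array([.555,.0275]); D=P[...,:2]-c; r=np.hypot(D[...,0],D[...,1])*1000; a=np.degrees(np.arctan2(D[...,1],D[...,0]))
m=(P[...,2]>.047)&(P[...,2]<.053)&(r>131)&(r<148)&(abs(a-65)<6);print(m.sum(),r[m].min(),a[m].min(),a[m].max(),np.median(a[m]))
m=(P[...,2]>.033)&(P[...,2]<.041)&(r>125.)&(r<131.)&(abs(a-65)<9);print('ptr',m.sum(),r[m].max(),np.median(a[m]))
E
python3 meas.py pics/w5.png
```

```text
t20.57 [0.6024 0.1294 0.065 ] th-24.17 F [4.6 7.9 7. ] M [ 1.173 -0.446  0.185] w0.0162 g59
223 131.94361367758043 64.0366491721621 66.16044097105474 65.0325091184241
ptr 29 127.81973558313459 65.16354858732939
```

View pics/w5.png

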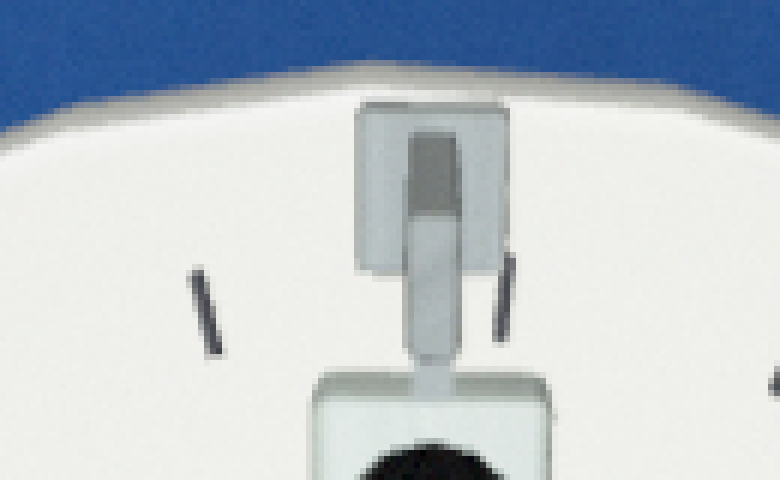

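The pointer is squarely on the tab centre line (433,370 in the crop; 65.16° against 65.03°). I release the post and go back to the knob.

```bash

python3 -m pendant '[[[0,0,0],[0,0,0]],[[0,0,0],[0,0,0]],[[0,0,0],[0,0,0]],[[0,0,-0.7],[0,0,0]],[[0,0,-0.9],[0,0,0]],[[0,0,-0.9],[0,0,0]]]' 0.5 >/dev/null
python3 -m pendant '[[[-0.753,-0.335,0],[0,0,0]],[[-0.753,-0.335,0],[0,0,0]],[[-0.753,-0.335,0],[0,0,0]],[[-0.753,-0.335,0],[0,0,0]],[[-0.753,-0.335,0],[0,0,0]],[[-0.753,-0.335,0],[0,0,0]]]' 0.4 >/dev/null
python3 -m pendant '[[[0,0,0],[0,0,-0.92]],[[0,0,0],[0,0,-0.92]],[[0,0,0],[0,0,-0.92]],[[0,0,0],[0,0,-0.92]],[[0,0,0],[0,0,-0.92]],[[0,0,0],[0,0,0]]]' >/dev/null
python3 - <<'E'
from h import *
import cv2
show()
g=get_image('wrist');K=g['camera_matrix'];R=np.array(g['rotation']);z=g['range_z']
cv2.imwrite('pics/w6.png',g['img'])
v,u=np.mgrid[:384,:512]
P=np.stack([(u-K[0][2])/K[0][0]*z,(v-K[1][2])/K[1][1]*z,z],-1)@R.T+np.array(g['eye'])
m=(z>0)&(np.hypot(P[...,0]-.4548,P[...,1]+.0025)<.03)&(P[...,2]>.088)&(P[...,2]<.1)&(g['img'].max(2)<90)
q=P[m]; print(m.sum(),cv2.minAreaRect((q[:,:2]*1000).astype(np.float32)))
to([.4546,-.0026,.0609],-1.3)
for c in ['top','side']:
  get_image(c)
  for n in ['pointer_tip','mark']: print(c,n,[(np.round(d['point'],4).tolist(),round(d['conf'],2)) for d in landmark_of(c,n)[:1]])
E
```

```text
t22.88 [ 0.4531 -0.0039  0.1629] th-1.29 F [-0.5  0.6  0.6] M [-0.006  0.018  0.009] w0.0341 g0
988 ((454.1031799316406, -1.830606460571289), (44.83439636230469, 12.639161109924316), 88.55126953125)
shift units [0.03 0.04 2.55] turnz units -0.01
top pointer_tip [([0.6064, 0.1449, 0.037], 0.84)]
top mark [([0.6088, 0.1513, 0.039], 0.55)]
side pointer_tip [([0.6048, 0.1505, 0.0312], 0.94)]
side mark [([0.6055, 0.1477, 0.0332], 0.58)]
```

View pics/w6.png

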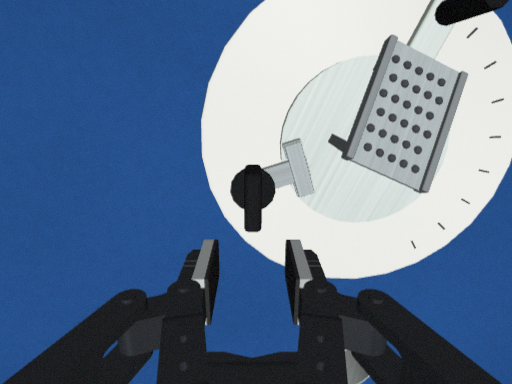

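The wrist view shows the bar vertical between the fingers, centred at about (253,190) and at 88.55°, so the knob stayed where I left it. The plate is well clear. I descend, grip and tighten in logged steps.

```bash
p(){ python3 -c 'from h import *;show()'; }
python3 -m pendant '[[[0.05,0.03,0.65],[0,0,0]],[[0,0,0.95],[0,0,0]],[[0,0,0.95],[0,0,0]],[[0,0,0],[0,0,0]]]' >/dev/null
python3 -m pendant '[[[0,0,0],[0,0,0]],[[0,0,0],[0,0,0]],[[0,0,0],[0,0,0]],[[0,0,0],[0,0,0]],[[0,0,0],[0,0,0]]]' 0 90 >/dev/null; p
python3 -m pendant '[[[0,0,0],[0,0,0.8]]]' >/dev/null; p
python3 -m pendant '[[[0,0,0],[0,0,0.8]]]' >/dev/null; p
python3 -m pendant '[[[0,0,0],[0,0,0.8]]]' >/dev/null; p
python3 -m pendant '[[[0,0,0],[0,0,0.8]]]' >/dev/null; p
python3 -m pendant '[[[0,0,0],[0,0,0.8]]]' >/dev/null; p
python3 -m pendant '[[[0,0,0],[0,0,0.8]]]' >/dev/null; p
python3 -m pendant '[[[0,0,0],[0,0,0.8]]]' >/dev/null; p
python3 -m pendant '[[[0,0,0],[0,0,0.8]]]' >/dev/null; p
python3 -m pendant '[[[0,0,0],[0,0,0.8]]]' >/dev/null; p
python3 -m pendant '[[[0,0,0],[0,0,0.8]]]' >/dev/null; p
```

```text
t24.35 [ 0.4539 -0.0019  0.0611] th-1.25 F [-4.9 -0.9  5.6] M [-0.125  0.783 -0.153] w0.0116 g89
t24.48 [ 0.454  -0.0019  0.0612] th-5.27 F [-4.5 -0.8  5.5] M [-0.123  0.618  0.369] w0.0116 g89
t24.60 [ 0.4541 -0.0019  0.0612] th-9.31 F [-3.7 -0.6  4.9] M [-0.133  0.563  0.374] w0.0117 g89
t24.73 [ 0.4541 -0.0019  0.0611] th-13.30 F [-3.8 -0.8  4.3] M [-0.159  0.551  0.425] w0.0118 g89
t24.85 [ 0.4542 -0.0019  0.0611] th-17.30 F [-3.7 -0.6  4.2] M [-0.185  0.446  0.399] w0.0118 g88
t24.98 [ 0.4543 -0.002   0.0612] th-21.30 F [-2.6 -1.3  4. ] M [-0.209  0.484  0.429] w0.0114 g88
t25.10 [ 0.4543 -0.002   0.0612] th-25.31 F [-2.7 -0.7  3.4] M [-0.221  0.449  0.41 ] w0.0116 g88
t25.23 [ 0.4544 -0.0021  0.0612] th-29.30 F [-2.6 -2.1  3.3] M [-0.245  0.384  0.438] w0.0117 g88
t25.35 [ 0.4545 -0.0021  0.0612] th-33.30 F [-3.  -1.1  3.6] M [-0.306  0.334  0.437] w0.0117 g88
t25.48 [ 0.4546 -0.0022  0.0612] th-37.30 F [-2.3 -1.6  3. ] M [-0.332  0.277  0.506] w0.0115 g88
t25.60 [ 0.4546 -0.0022  0.0611] th-41.29 F [-1.7 -2.2  2.8] M [-0.443  0.25   0.444] w0.0117 g88
```

Safe overshoot: the knob started at -73°, well under the force limit. I'll sweep back to about -65° to pin down the bite, then return.

```bash
p(){ python3 -c 'from h import *;show()'; }
python3 -m pendant '[[[0,0,0],[0,0,0.8]]]' >/dev/null; p
python3 -m pendant '[[[0,0,0],[0,0,0.8]]]' >/dev/null; p
python3 -m pendant '[[[0,0,0],[0,0,0.8]]]' >/dev/null; p
python3 -m pendant '[[[0,0,0],[0,0,0.8]]]' >/dev/null; p
python3 -m pendant '[[[0,0,0],[0,0,0.8]]]' >/dev/null; p
python3 -m pendant '[[[0,0,0],[0,0,0.8]]]' >/dev/null; p
```

```text
t25.73 [ 0.4547 -0.0023  0.0612] th-45.29 F [-1.3 -2.9  2.4] M [-0.514  0.214  0.471] w0.0121 g88
t25.85 [ 0.4547 -0.0023  0.0612] th-49.28 F [-2.8 -3.4  1.4] M [-0.55   0.234  0.483] w0.0121 g88
t25.98 [ 0.4548 -0.0024  0.0612] th-53.28 F [-0.4 -4.6  1.7] M [-0.566  0.252  0.512] w0.0116 g88
t26.10 [ 0.4548 -0.0024  0.0612] th-57.28 F [-0.8 -3.9  1.5] M [-0.646  0.249  0.542] w0.0115 g88
t26.23 [ 0.4548 -0.0025  0.0612] th-61.27 F [-0.8 -4.   1.1] M [-0.775  0.211  0.537] w0.0119 g88
t26.35 [ 0.4549 -0.0026  0.0612] th-65.27 F [-1.1 -5.3  2.2] M [-0.808  0.183  0.603] w0.0119 g88
```

```bash
python3 - <<'E'
import numpy as np
from scipy.optimize import curve_fit
ML=-np.array([208,256,272,307,322,309,340,306,405,381,358,478,444,435,419,436,429])/1000.
tl=-65.24+4*np.arange(17)
MT=np.array([369,374,425,399,429,410,438,437,506,444,471,483,512,542,537,603])/1000.
tt=-5.28-4*np.arange(16)
r=lambda x,b:np.radians(np.clip(b-x,0,None))
f=lambda x,c,b:c+.28*r(x,b)
for t,M in((tl,ML),(tt,MT)):
  po,pc=curve_fit(f,t,M,[np.sign(M[0])*.4,-25]);print(po,np.sqrt(np.diag(pc)))
  po,pc=curve_fit(lambda x,c,b,k:c+k*r(x,b),t,M,[np.sign(M[0])*.4,-25,.28]);print('k',po,np.sqrt(np.diag(pc)))
# joint: shared bite, separate offsets / common friction + bias
t=np.r_[tl,tt];M=np.r_[ML,MT];s=np.r_[-np.ones(17),np.ones(16)]
po,pc=curve_fit(lambda x,c,d,b:s*c+d+.28*r(x,b),t,M,[.4,0,-25]);print('joint',po,np.sqrt(np.diag(pc)))
po,pc=curve_fit(lambda x,c,b:s*c+.28*r(x,b),t,M,[.4,-25]);print('nobias',po,np.sqrt(np.diag(pc)))
po,pc=curve_fit(lambda x,c,d,b,k:s*c+d+k*r(x,b),t,M,[.4,0,-25,.28]);print('joint k',po,np.sqrt(np.diag(pc)))
E
```

```text
[ -0.43515194 -21.23999994] [0.01221328 2.97461572]
k [ -0.4326    -19.9983139   0.256629 ] [0.01240115 4.46192032 0.03321556]
[  0.401      -27.57434443] [0.01101826 2.85192083]
k [  0.3992     -22.30837313   0.22488594] [0.01166418 5.10735656 0.03562094]
joint [ 4.07887700e-01 -2.15556634e-02 -2.29999889e+01] [0.00489776 0.00848317 2.12504857]
nobias [  0.40854683 -28.15799635] [0.0051554  1.35509193]
joint k [  0.40791402  -0.02089844 -18.79578945   0.2314274 ] [0.00462611 0.00885833 3.49986434 0.02247088]
```

Estimates of the bite centre on about -24°, so snug is at about -48°. I back off to there, release, lift and check by camera.

```bash
p(){ python3 -c 'from h import *;show()'; }
python3 -m pendant '[[[0,0,0],[0,0,-0.865]],[[0,0,0],[0,0,-0.865]],[[0,0,0],[0,0,-0.865]],[[0,0,0],[0,0,-0.865]],[[0,0,0],[0,0,0]],[[0,0,0],[0,0,0]]]' >/dev/null; p
python3 -m pendant '[[[0,0,0],[0,0,0]],[[0,0,0],[0,0,0]],[[0,0,0],[0,0,0]],[[0,0,-0.7],[0,0,0]],[[0,0,-0.9],[0,0,0]],[[0,0,-0.9],[0,0,0]],[[0,0,0],[0,0,0]]]' 0.4 >/dev/null; p
python3 - <<'E'
from h import *
import cv2
g=get_image('wrist');K=g['camera_matrix'];R=np.array(g['rotation']);z=g['range_z']
cv2.imwrite('pics/w7.png',g['img'])
v,u=np.mgrid[:384,:512]
P=np.stack([(u-K[0][2])/K[0][0]*z,(v-K[1][2])/K[1][1]*z,z],-1)@R.T+np.array(g['eye'])
m=(z>0)&(np.hypot(P[...,0]-.4548,P[...,1]+.0025)<.03)&(P[...,2]>.088)&(P[...,2]<.1)&(g['img'].max(2)<90)
q=P[m]; print(m.sum(),cv2.minAreaRect((q[:,:2]*1000).astype(np.float32)))
for c in ['top','side']:
  get_image(c)
  for n in ['pivot','post_grip','pointer_tip','mark','ramekin','measuring_cup']: print(c,n,[(np.round(d['point'],4).tolist(),round(d['conf'],2)) for d in landmark_of(c,n)[:1]])
E
```

```text
t27.10 [ 0.4547 -0.0023  0.0612] th-47.98 F [-2.5 -3.8  4.2] M [-0.889  0.303  0.259] w0.0117 g88
t27.98 [ 0.4555 -0.002   0.163 ] th-47.94 F [-0.4  0.9 -1.3] M [-0.02  -0.    -0.038] w0.0339 g0
1004 ((454.7576599121094, -1.9501266479492188), (45.130367279052734, 12.702733993530273), 42.4970703125)
top pivot [([0.556, 0.0253, 0.0302], 0.95)]
top post_grip [([0.6009, 0.1288, 0.0763], 0.75)]
top pointer_tip [([0.6088, 0.1436, 0.0367], 0.64)]
top mark [([0.6102, 0.1487, 0.0374], 0.56)]
top ramekin [([0.4797, 0.2353, -0.0003], 0.92)]
top measuring_cup [([0.5473, -0.2082, 0.0014], 0.55)]
side pivot [([0.5534, 0.0278, 0.0351], 0.64)]
side post_grip [([0.6016, 0.1275, 0.0764], 0.58)]
side pointer_tip [([0.6084, 0.1492, 0.0333], 0.71)]
side mark []
side ramekin [([0.483, 0.2348, 0.0004], 0.38)]
side measuring_cup [([0.5466, -0.2061, 0.0008], 0.85)]
```

View pics/w7.png

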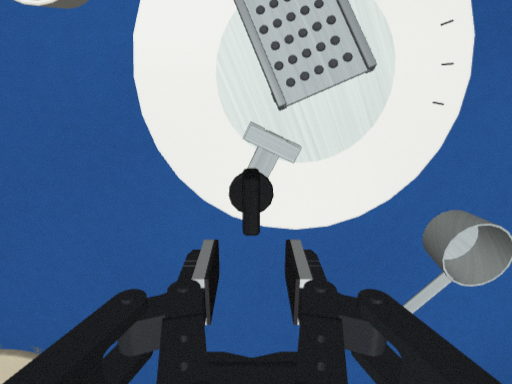

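The wrist view shows the bar at (251,200), measured at 42.5°, which is exactly where I set it. The head still points at the tab, with the post at about 65°. The robot touches nothing, so I hand in.

```bash
python3 -c 'from rig import *;print(close_job())'
```

```text
the job is handed in; nothing more can be done
None
```

The job is handed in, with no verdict returned: I loosened the clamp, swung the pointer to within about 0.2° of the index tab, and retightened the knob to about 0.41 rad past the bite, as estimated from wrist torque (±0.05 rad or so).

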